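Tap the wedge of a holding jig tight

TASK

On the saw bench stands a wooden wedge jig with a block of wood in it. Take the mallet by its handle and tap the wedge in by its thick end: first one light tap that only starts it and leaves it loose, with the mallet drawn well back, then more light taps until it stops advancing and holds the block tight, never so hard that the block is bruised. Then lay the mallet flat on the bench again, clear of the jig; do not touch the wedge with the gripper, and leave the other things alone.

Things in the scene. Friction and masses are not known exactly. Their poses are not given: they have to be found in the camera images.
- jig: fixed jig: plywood board, its top 14 mm over the bench; origin on the bench under it, z up, board from x -58 to 102, y -52 to 80 mm in its frame. Along its +x, from the robot's side, stand: a fixed cheek with slanting face (48 mm over the bench), wedge, sliding jaw, workpiece, fixed fence (bolted down anywhere within a few mm). All is below 56 mm. The wedge is driven along the jig's +y
- wedge: hardwood wedge standing on its side on the board (z 14 to 54 mm over the bench), 120 mm long, 28 mm thick at the butt, 5 mm at the thin end; origin in the middle of its flat face, y axis towards the butt, x axis down. Loose at first, sliding at 1 to 4 N; it must go 15 to 50 mm further, as the fence stands. It is self-locking: it stays where it is left
- wedge_butt (a point): centre of the wedge's flat thick end (28x40 mm), 34 mm over the bench, at first about 40 mm outside the board's -y edge, when tight 25 mm outside to 10 mm inside it; y axis out of the end, against the driving direction. Once the jaw grips, the push needed rises by about 6 N per mm: a slow push of 12 to 18 N leaves the wedge properly tight, 30 N and more may bruise the block
- jaw: sliding wooden jaw of the jig, a bar 22 mm thick (its x), 118 mm long (its y), 30 mm high; origin on the board under its middle, axes as the jig's; the wedge pushes it along +x against the workpiece, with little friction
- workpiece: the block to be held, a loose sawn offcut 50 mm (its x) by 120 mm (its y) by 30 mm, lying on the board between jaw and fence; origin under its centre. The fence's face behind it is backed with rubber and gives about 1 mm per 25 N
- mallet_head (a point): centre of the head of the wooden mallet (0.2 kg), which lies flat on the bench. Head 36 mm (its x) by 70 mm (its y) by 30 mm high; striking faces at y = +35 and -35 mm. Handle along -x from x = -18 to -142 mm, 20 mm wide (y), 24 mm high, centred at this point's height (15 mm over the bench); from x = -126 mm a knob 26 mm wide, 30 mm high
- mallet: the same mallet; origin at the centre of its head's underside, axes as above
- tape_measure: bystander: yellow tape measure, 34x71x64 mm; origin at the centre of its underside
- flange_ring: bystander: grey flange ring, 62 mm across, 12 mm high; origin at the centre of its underside
- oil_can: bystander: black oil can with a thin bent spout, 68x81x167 mm; origin at the centre of its underside
- sanding_block: bystander: cork sanding block, 64x112x31 mm; origin at the centre of its underside
- spanner: bystander: flat spanner, 182 mm long, 8 mm thick; origin at the centre of its underside
- pencil: bystander: red carpenter's pencil, 178 mm long, 8 mm thick; origin at the centre of its underside
- bolt: bystander: steel bolt standing on its head, 21 mm across, 50 mm high; origin at the centre of its underside

How it is judged:
By the outcome, as a careful person would: the job done as asked, in the order asked, and still so for the second after the job is handed in, with the robot touching nothing.
It also fails if it takes over 48 s, if anything falls off the work surface, if the arm or the gripper's body presses on something with over 40 N, if the wrist force passes 120 N, or if a joint passes its speed limit or range.

ROBOT

A 6-joint arm with a two-finger parallel gripper is mounted at the origin on a cart in front of the work surface, level with it; the furniture and walls round the work are solid. World frame = base frame: x ahead of the robot, y to its left, z up, the work surface at z = 0. Lengths are in m, angles in degrees, forces in N, time in s.
With the tool pointing down it reaches from about 0.25 to 0.725 m from the base axis. Payload 9.7 kg.
Tool frame: the origin (TCP) lies at the very end of the fingers, on their centre line; the grasp point (between the pads) lies 19 mm behind it (bot.grip_depth is the distance from the TCP to the grasp point, in m); z points along the fingers, y is the direction in which the jaws open and shut (so a half turn about z gives the same grasp; the last joint's range is limited). The gripper opens to 85 mm and grips with 20 to 120 N. Pads are 22 mm wide; open, the fingers measure 114 mm over their backs; the gripper's body (76 mm by 85 mm) begins 54 mm behind the grasp point. The pads swing forward as they close: fully open they stand 13 mm farther back than shut.
Start: joints at [68.927, 4.979, 10.078, 95.1, 0, 90], TCP at [0.198, 0.513, 0.231] pointing down, gripper open.
Joint ranges: [-179.16, 179.16], [-48.56, 103.87], [-65.8, 70.77], [-126.05, 130.52], [-82.76, 87.17], [-180, 180]. Speed limits (degrees/s): [127.2, 127.2, 147.25, 180, 180, 180].

INTERFACE

Orientations are given as [roll, pitch, yaw] about the fixed x, y, z axes, in that order (R = Rz(yaw) Ry(pitch) Rx(roll)).
In Python, from workcell import telemetry, optics, order, bot gives the robot as it stands. The module is installed in compiled form; this text tells all that it offers.
- The arm moves only by the shell command python3 -m inch 'ROWS' [FORCE]. ROWS is JSON, a list of rows, each a list of 7 numbers: the shift along the tool's x, y, z in m, then the turn, a rotation vector about the tool's x, y, z in rad, then the closure, from 0 (fully open) to 1 (shut). In form: [[tx, ty, tz, rx, ry, rz, grip], ...]. A call has 1 to 12 rows; each row is the pose to reach, as a shift and turn from the pose commanded when the call began, along the tool's axes at that moment; what a row does not reach only later rows make up. A row lasts 1/12 s, in which the tool goes at most 41.7 mm and 7.16 degrees, less where a joint would pass 70% of its speed; a pose out of reach is approached as far as the arm can. A call with a gripper value outside its range is refused whole. The fingers move at their own pace and stop on an object; FORCE is the grip in N (left out, the last holds). Time passes only in rows, so rows that repeat a pose let the fingers close. It gives the time, the measured TCP pose, the force and the opening at its end, in the units of the state.
- telemetry.get_obs(): the state, without advancing time (a new reading comes with each control period).
- optics.camera(name): name is "side" or "top"; returns (picture, depth): 480x640x3 uint8, red, green, blue; 480x640 float32, m along the optical axis (not along the pixel's ray), 0 where there is no reading.
- optics.camera_info(name): a dict with "camera_matrix" (3x3 intrinsics, pixels), "k1" (the pictures are not rectified: a ray, as slopes to the right and down, at radius r is drawn at 1 + k1 r^2 times it, then the intrinsics apply), "xyz" and "attitude" of the camera in the world. Camera axes: x right, y down, z forward; pixel columns grow to the right and rows downward; lengths in m; the calibration is good to about 2 mm. A picture is of the moment at which its call begins. camera_info takes no time and is no camera call.
- order.job_done(): hands the job in, once; it reports no verdict.
The state is a dict: "time": time; "q": joint angles; "qd": joint speeds; "joint_efforts": joint torques, N m; "ee_pos": TCP position; "tcp_rot": TCP orientation; "wrist_force": force on the tool from outside, world axes, zero at the start; "torque": the same for the moment, N m; "opening": finger opening in m.
Only numpy, scipy, OpenCV 4.12 (cv2) and the standard library are available. Lean on these libraries where they do the work, as an engineer would, in place of code of your own. Each camera call takes 0.05 s, during which the arm holds its last target. There are 200 camera calls.

## Working session

There is one attempt and no reset: what is moved stays moved. The work goes in short steps, Python scripts to look and compute and a shell command to move; the robot and the scene stay as the last step left them, time stands still between calls to the robot, and variables do not carry over. Pictures are saved under pics/ and viewed, about 8 in all and at most 12, crops included, and the job is handed in when it is done.

```bash
mkdir -p pics
cat > h.py <<'E'
import numpy as np, cv2
from scipy.spatial.transform import Rotation as R
from workcell import telemetry, optics, order, bot
def snap(cam,name):
    p,d=optics.camera(cam); np.savez(f'pics/{name}.npz',p=p,d=d); cv2.imwrite(f'pics/{name}.png',p[:,:,::-1]); return p,d
def ray(cam,u,v):
    i=optics.camera_info(cam);K=np.array(i['camera_matrix'])
    a=cv2.undistortPoints(np.array([[[u,v]]],float),K,np.array([i['k1'],0,0,0.]))[0,0]
    return np.array(i['xyz']),R.from_euler('xyz',i['attitude'],degrees=True).as_matrix(),np.array([a[0],a[1],1.])
def atz(cam,u,v,z):
    o,M,r=ray(cam,u,v);w=M@r;return o+w*(z-o[2])/w[2]
def atd(cam,u,v,d):
    o,M,r=ray(cam,u,v);return o+M@r*d
E
python3 - <<'E'
from h import *
for c in('side','top'):
    print(optics.camera_info(c)); snap(c,c+'0')
print(telemetry.get_obs())
E
```

```text
{'camera_matrix': array([[609.89473639,   0.        , 306.53372968],
       [  0.        , 609.89473639, 237.45275932],
       [  0.        ,   0.        ,   1.        ]]), 'k1': -0.18695007419348522, 'xyz': array([0.33926921, 1.01319461, 0.60282677]), 'attitude': array([-119.43915517,   -1.04737585, -169.22578858])}
{'camera_matrix': array([[475.40563542,   0.        , 315.48081086],
       [  0.        , 475.40563542, 242.3418148 ],
       [  0.        ,   0.        ,   1.        ]]), 'k1': -0.04361003870282216, 'xyz': array([0.47399711, 0.11756592, 0.90672319]), 'attitude': array([-176.86016535,   -1.21698988,  -89.18638462])}
{'time': 0.1, 'q': array([6.89286558e+01, 5.00799819e+00, 1.00408642e+01, 9.51011790e+01,
       1.64367259e-03, 8.99985857e+01]), 'qd': array([-0.10766147,  0.00452975,  0.01825087,  0.10301852, -0.04282434,
        0.06744193]), 'joint_efforts': array([ 1.39576423e-03, -5.21562052e+01,  4.65655088e+01,  1.60846504e-02,
        8.27142344e-05,  1.86234303e-05]), 'ee_pos': array([0.19765973, 0.51303369, 0.23067025]), 'tcp_rot': array([-1.79931687e+02, -1.64535762e-03,  1.58930068e+02]), 'wrist_force': array([-0.32494996, -0.13957355, -0.44390301]), 'torque': array([-0.0349901 , -0.06719826,  0.03100651]), 'opening': 0.08578444149723341}
```

View pics/top0.png

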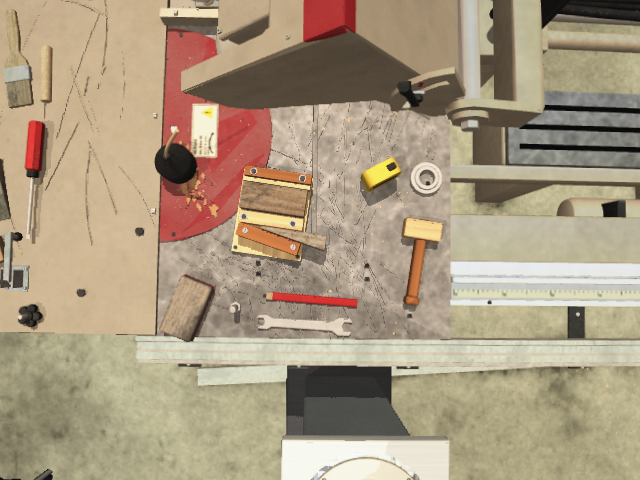

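View pics/side0.png

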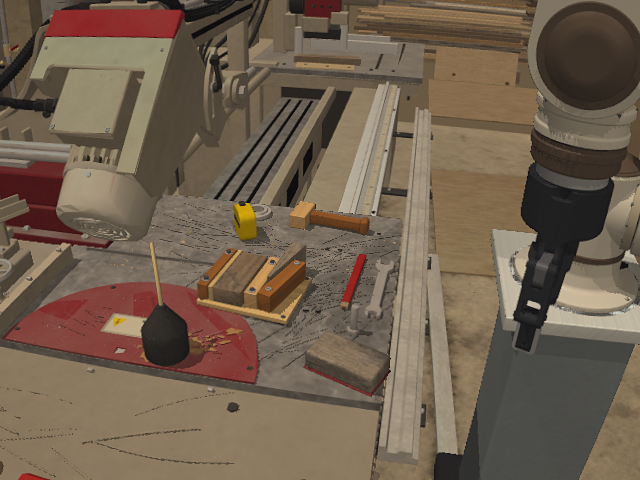

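Run:
```python
from h import *
p=cv2.imread('pics/top0.png')
cv2.imwrite('pics/crop1.png',cv2.resize(p[155:315,225:455],None,fx=3.4,fy=3.4,interpolation=cv2.INTER_CUBIC))
```

```text
(no output)
```

View pics/crop1.png

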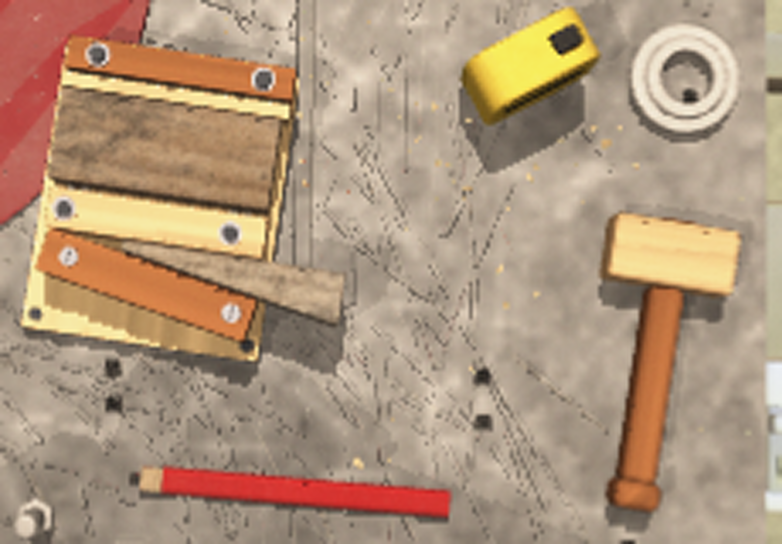

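Run:
```python
from h import *
def f(n,u,v,z):
    w=atz('top',225+u/3.4-.35,155+v/3.4-.35,z); print(n,w.round(4)); return w
h=[f('head',*q,.03) for q in((617,212),(742,230),(725,296),(605,280))]; k=f('knob',635,497,.03); c=sum(h)/4; print('c',c)
f('hs',660,290,.027)
d=c-k; print('handle yaw',np.degrees(np.arctan2(d[1],d[0])))
d=h[0]-h[1]; print('head y yaw',np.degrees(np.arctan2(-d[0],d[1])))
b=[f('butt',*q,.054) for q in((344,270),(337,325))]; print('butt',sum(b)/2)
a=f('bl',22,328,.014);e=f('br',258,362,.014);d=a-e;print('jig yaw',np.degrees(np.arctan2(-d[0],d[1])),np.linalg.norm(d))
a=f('jl',50,215,.044);e=f('jr',265,246,.044)
# saw heights
D=np.load('pics/top0.npz')['d']
for u,v in((330,95),(250,100),(420,100),(400,90),(470,110),(190,85),(300,60)):
    print(u,v,atd('top',u,v,D[v,u]).round(3))
for u,v in((423,230),(411,300),(320,240)): print(u,v,atd('top',u,v,D[v,u]).round(3))
```

```text
head [ 0.5722 -0.0686  0.03  ]
head [ 0.5635 -0.1379  0.03  ]
head [ 0.527  -0.1284  0.03  ]
head [ 0.5348 -0.0621  0.03  ]
knob [ 0.4169 -0.0792  0.03  ]
c [ 0.54939898 -0.09927859  0.03      ]
hs [ 0.53   -0.0932  0.027 ]
handle yaw -8.6368670846935
head y yaw -7.175461049174089
butt [0.5362 0.0817 0.054 ]
butt [0.5071 0.085  0.054 ]
butt [0.52165365 0.08337152 0.054     ]
bl [0.5043 0.2572 0.014 ]
br [0.4875 0.1268 0.014 ]
jig yaw -7.340739217215006 0.13146557751265595
jl [0.564 0.239 0.044]
jr [0.5492 0.1238 0.044 ]
330 95 [0.718 0.087 0.253]
250 100 [0.716 0.202 0.231]
420 100 [ 0.695 -0.029  0.304]
400 90 [0.686 0.009 0.361]
470 110 [ 0.688 -0.099  0.293]
190 85 [0.72  0.278 0.276]
300 60 [0.717 0.128 0.367]
423 230 [ 0.549 -0.101  0.028]
411 300 [ 0.418 -0.079  0.029]
320 240 [0.526 0.092 0.052]
```

```bash
python3 -m inch '[[-0.507,-0.4545,0.08,0,0,1.4,0],[-0.507,-0.4545,0.08,0,0,1.4,0],[-0.507,-0.4545,0.08,0,0,1.4,0],[-0.507,-0.4545,0.08,0,0,1.4,0],[-0.507,-0.4545,0.08,0,0,1.4,0],[-0.507,-0.4545,0.08,0,0,1.4,0],[-0.507,-0.4545,0.08,0,0,1.4,0],[-0.507,-0.4545,0.08,0,0,1.4,0],[-0.507,-0.4545,0.08,0,0,1.4,0],[-0.507,-0.4545,0.08,0,0,1.4,0],[-0.507,-0.4545,0.08,0,0,1.4,0],[-0.507,-0.4545,0.08,0,0,1.4,0]]' 60
cat > to.py <<'E'
# usage: to.py x y z yaw -> shift in tool axes and turn from the measured pose
import sys; from h import *
s=telemetry.get_obs(); t=np.array([float(a) for a in sys.argv[1:4]]); M=R.from_euler('xyz',s['tcp_rot'],degrees=True)
G=R.from_euler('xyz',[180,0,float(sys.argv[4])],degrees=True)
print('shift',M.inv().apply(t-s['ee_pos']).round(4),'turn',(M.inv()*G).as_rotvec().round(4),'q',s['q'].round(1),'F',s['wrist_force'].round(1))
E
python3 to.py .5078 -.0935 .1 -8
```

```text
time: 1.1
ee_pos: [0.4239, 0.0689, 0.1727]
tcp_rot: [180.0, -0.0, 78.3]
wrist_force: [1.1, 0.3, 0.7]
opening: 0.0855
shift [-0.142   0.1151  0.0727] turn [ 1.0000e-04 -3.0000e-04  1.5058e+00] q [  9.2 -12.3 -12.8  89.5   0.  110.9] F [1.1 0.3 0.7]
```

```bash
python3 -m inch '[[-0.142,0.115,0.04,0,0,-1.636,0],[-0.142,0.115,0.04,0,0,-1.636,0],[-0.142,0.115,0.04,0,0,-1.636,0],[-0.142,0.115,0.04,0,0,-1.636,0],[-0.142,0.115,0.04,0,0,-1.636,0],[-0.142,0.115,0.04,0,0,-1.636,0],[-0.142,0.115,0.04,0,0,-1.636,0],[-0.142,0.115,0.04,0,0,-1.636,0],[-0.142,0.115,0.04,0,0,-1.636,0],[-0.142,0.115,0.04,0,0,-1.636,0],[-0.142,0.115,0.04,0,0,-1.636,0],[-0.142,0.115,0.04,0,0,-1.636,0]]' 60
python3 to.py .5078 -.0935 .05 172
```

```text
time: 2.1
ee_pos: [0.5083, -0.0908, 0.1325]
tcp_rot: [-180.0, -0.0, 162.1]
wrist_force: [-0.7, -0.5, -0.4]
opening: 0.0854
shift [-0.0004 -0.0027  0.0825] turn [-0.     -0.0008 -0.1732] q [-10.1  -0.4  -6.4  84.1  -0.    7.8] F [-0.7 -0.5 -0.4]
```

```bash
python3 -m inch '[[0,-0.001,0.03,0,0,-0.12,0],[0,-0.003,0.06,0,0,-0.173,0],[0,-0.003,0.09,0,0,-0.173,0],[0,-0.003,0.11,0,0,-0.173,0],[0,-0.003,0.122,0,0,-0.173,0],[0,-0.003,0.128,0,0,-0.173,0],[0,-0.003,0.129,0,0,-0.173,0.3],[0,-0.003,0.129,0,0,-0.173,0.3]]' 60
python3 - <<'E'
from h import *
snap('top','top1');snap('side','side1')
a=cv2.imread('pics/top1.png')[190:310,340:480];b=cv2.imread('pics/side1.png')[170:270,230:430]
cv2.imwrite('pics/c2.png',np.vstack([cv2.resize(a,(350,300)),cv2.resize(b,(600,300))[:, :350]]) if 0 else np.hstack([cv2.resize(a,(350,300)),cv2.resize(b,(450,225+75))]))
E
python3 to.py .5078 -.0935 .003 172
```

```text
time: 2.77
ee_pos: [0.5081, -0.0937, 0.0047]
tcp_rot: [180.0, 0.0, 171.6]
wrist_force: [-0.6, 1.0, -0.1]
opening: 0.0642
shift [0.0008 0.0002 0.0024] turn [-0.0001  0.0021 -0.0063] q [-10.5   2.3 -17.9  69.7   0.   -2.1] F [-0.6  0.2  0. ]
```

View pics/c2.png

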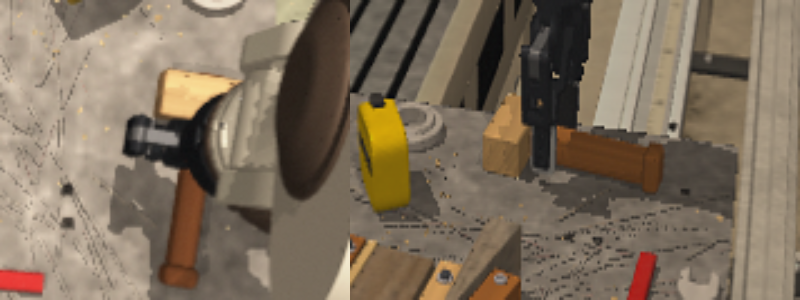

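The gripper straddles the handle just behind the head, as planned: finger left of the handle at crop (145,140), head clear. I'll close and lift.

```bash
python3 -m inch '[[0,0,0.001,0,0,0,1],[0,0,0.001,0,0,0,1],[0,0,0.001,0,0,0,1],[0,0,0.001,0,0,0,1],[0,0,0.001,0,0,0,1],[0,0,0.001,0,0,0,1],[0,0,0.001,0,0,0,1],[0,0,0.001,0,0,0,1]]' 110
python3 to.py .5 -.093 .02 172
```

```text
time: 3.53
ee_pos: [0.508, -0.0937, 0.0038]
tcp_rot: [-180.0, 0.1, 171.6]
wrist_force: [-2.2, 0.2, 5.8]
opening: 0.0178
shift [ 0.008  -0.0004 -0.0162] turn [-0.0001  0.0011 -0.0063] q [-10.5   2.3 -18.   69.6  -0.   -2.1] F [-2.2  0.2  5.8]
```

```bash
python3 -m inch '[[0,0,-0.005,0,0,0,1],[0,0,-0.014,0,0,0,1],[0,0,-0.021,0,0,0,1],[0,0,-0.021,0,0,0,1]]'
python3 to.py .4711 -.0055 .0245 172
```

```text
time: 3.87
ee_pos: [0.5086, -0.0938, 0.0259]
tcp_rot: [-180.0, 0.1, 171.6]
wrist_force: [-0.1, 0.9, -1.7]
opening: 0.0182
shift [0.05   0.0819 0.0013] turn [-0.0001  0.0025 -0.0063] q [-10.5   1.5 -16.3  72.    0.   -2.1] F [-0.1  0.9 -1.7]
```

```bash
python3 -m inch '[[0.01,0.016,0.001,0,0,-0.006,1],[0.025,0.04,0.001,0,0,-0.006,1],[0.04,0.065,0.001,0,0,-0.006,1],[0.048,0.078,0.001,0,0,-0.006,1],[0.05,0.082,0.001,0,0,-0.006,1],[0.05,0.082,0.001,0,0,-0.006,1]]'
python3 - <<'E'
from h import *
snap('top','top2');snap('side','side2')
a=cv2.imread('pics/top2.png')[190:310,220:380];b=cv2.imread('pics/side2.png')[180:330,190:390]
cv2.imwrite('pics/c3.png',np.hstack([cv2.resize(a,None,fx=2.5,fy=2.5,interpolation=2),cv2.resize(b,None,fx=2,fy=2,interpolation=2)]))
E
python3 to.py .4711 -.0055 .0245 172
```

```text
time: 4.37
ee_pos: [0.47, -0.0045, 0.0232]
tcp_rot: [180.0, 0.0, 172.1]
wrist_force: [-0.2, 0.0, -1.9]
opening: 0.0178
shift [-0.0005  0.0002 -0.0014] turn [-0.0002  0.0006 -0.0001] q [ -0.7  -4.7 -22.7  71.9  -0.    7.3] F [-0.1 -1.1 -1.6]
```

View pics/c3.png

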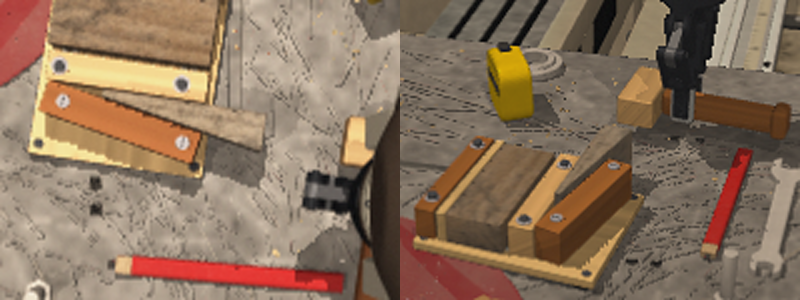

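Run:
```python
from h import *
def f(u,v,z): 
    w=atz('top',220+u/2.5-.3,190+v/2.5-.3,z); print(w.round(4)); return w
a=f(346,117,.05);b=f(342,165,.05);c=f(267,113,.054);d=f(260,151,.054)
j=np.radians(-7.3);X=np.array([np.cos(j),np.sin(j)]);Y=np.array([-X[1],X[0]])
h=(a+b)[:2]/2;w=(c+d)[:2]/2;print('gap y',(w-h)@Y,'x',(w-h)@X)
```

```text
[0.533 0.023 0.05 ]
[0.4982 0.0256 0.05  ]
[0.5347 0.0805 0.054 ]
[0.5073 0.0852 0.054 ]
gap y 0.0587284048278785 x -0.002082034360587357
```

```bash
python3 -m inch '[[0,0.012,0,0,0,0,1],[0,0.03,0,0,0,0,1],[0,0.044,0,0,0,0,1],[0,0.052,0,0,0,0,1],[0,0.059,0,0,0,0,1],[0,0.065,0,0,0,0,1],[0,0.065,0,0,0,0,1],[0,0.045,0,0,0,0,1],[0,0.015,0,0,0,0,1],[0,-0.01,0,0,0,0,1],[0,-0.02,0,0,0,0,1],[0,-0.02,0,0,0,0,1]]'
cat > look.py <<'E'
import sys; from h import *
n=sys.argv[1]; snap('top','top'+n); s=telemetry.get_obs()
print(s['time'],s['ee_pos'].round(4),s['wrist_force'].round(1))
a=cv2.imread(f'pics/top{n}.png')[190:310,220:380]; cv2.imwrite(f'pics/l{n}.png',cv2.resize(a,None,fx=4,fy=4,interpolation=2))
E
python3 look.py 3
```

```text
time: 5.47
ee_pos: [0.467, -0.0271, 0.023]
tcp_rot: [-180.0, 0.0, 171.8]
wrist_force: [0.0, 0.8, -2.1]
opening: 0.0183
5.5167 [ 0.4673 -0.0261  0.023 ] [-0.3  0.9 -2.2]
```

View pics/l3.png

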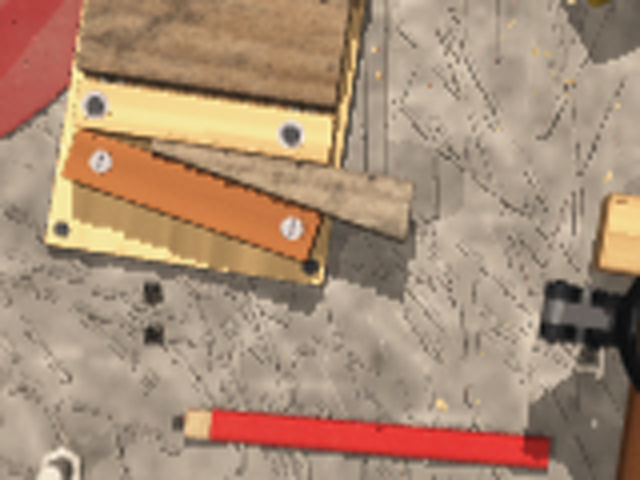

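```bash
python3 -m inch '[[0,0.025,0,0,0,0,1],[0,0.055,0,0,0,0,1],[-0.001,0.075,0,0,0,0,1],[-0.001,0.083,0,0,0,0,1],[-0.001,0.089,0,0,0,0,1],[-0.001,0.083,0,0,0,0,1],[-0.001,0.075,0,0,0,0,1],[-0.002,0.083,0,0,0,0,1],[-0.002,0.088,0,0,0,0,1],[-0.002,0.092,0,0,0,0,1],[-0.002,0.093,0,0,0,0,1]]'
python3 to.py .47 .06 .023 172
```

```text
time: 6.43
ee_pos: [0.4824, 0.0668, 0.023]
tcp_rot: [-180.0, 0.0, 172.0]
wrist_force: [0.3, -0.9, -2.3]
opening: 0.0176
shift [ 0.0113 -0.0085 -0.    ] turn [-0.      0.0002 -0.0006] q [  7.9  -2.4 -20.5  71.8  -0.   15.9] F [ 0.3 -0.9 -2.3]
```

```bash
cat > g.py <<'E'
import sys; from h import *
s=telemetry.get_obs(); f=s['wrist_force']; j=np.radians(-7.3); F=-(f[0]*-np.sin(j)+f[1]*np.cos(j)); print('push',F.round(1),s['ee_pos'].round(4),round(s['time'],2)); sys.exit(F>5)
E
python3 -m inch '[[0,-0.006,0,0,0,0,1],[0,-0.008,0,0,0,0,1],[0,-0.003,0,0,0,0,1],[-0.0005,0.001,0,0,0,0,1],[-0.0005,0.003,0,0,0,0,1],[-0.0005,0.003,0,0,0,0,1]]' >/dev/null; python3 g.py &&
python3 -m inch '[[0,-0.006,0,0,0,0,1],[0,-0.008,0,0,0,0,1],[0,-0.003,0,0,0,0,1],[-0.0005,0.001,0,0,0,0,1],[-0.0005,0.003,0,0,0,0,1],[-0.0005,0.003,0,0,0,0,1]]' >/dev/null && python3 g.py &&
python3 -m inch '[[0,-0.006,0,0,0,0,1],[0,-0.008,0,0,0,0,1],[0,-0.003,0,0,0,0,1],[-0.0005,0.001,0,0,0,0,1],[-0.0005,0.003,0,0,0,0,1],[-0.0005,0.003,0,0,0,0,1]]' >/dev/null && python3 g.py
```

```text
push -0.2 [0.4833 0.0701 0.023 ] 6.93False
```

```bash
sed -i 's/sys.exit(F>5)/sys.exit(int(F>5))/' g.py
python3 -m inch '[[0,-0.006,0,0,0,0,1],[0,-0.008,0,0,0,0,1],[0,-0.003,0,0,0,0,1],[-0.0005,0.001,0,0,0,0,1],[-0.0005,0.003,0,0,0,0,1]]' >/dev/null; python3 g.py; python3 look.py 4
```

```text
push 1.7 [0.4843 0.0729 0.023 ] 7.35
7.4 [0.4843 0.0731 0.023 ] [-0.3 -0.3 -1.7]
```

View pics/l4.png

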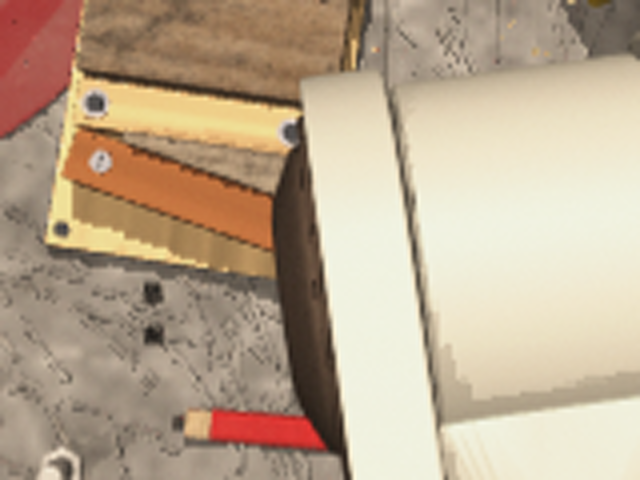

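```bash
python3 -m inch '[[0,-0.006,0,0,0,0,1],[0,-0.008,0,0,0,0,1],[0,-0.003,0,0,0,0,1],[-0.0005,0.001,0,0,0,0,1],[-0.0005,0.003,0,0,0,0,1]]' >/dev/null; python3 g.py &&
python3 -m inch '[[0,-0.006,0,0,0,0,1],[0,-0.008,0,0,0,0,1],[0,-0.003,0,0,0,0,1],[-0.0005,0.001,0,0,0,0,1],[-0.0005,0.003,0,0,0,0,1]]' >/dev/null && python3 g.py &&
python3 -m inch '[[0,-0.006,0,0,0,0,1],[0,-0.008,0,0,0,0,1],[0,-0.003,0,0,0,0,1],[-0.0005,0.001,0,0,0,0,1],[-0.0005,0.003,0,0,0,0,1]]' >/dev/null && python3 g.py
```

```text
push 0.8 [0.4853 0.0758 0.023 ] 7.82
push 2.0 [0.4861 0.0787 0.023 ] 8.23
push 2.3 [0.487  0.0816 0.023 ] 8.65
```

```bash
python3 -m inch '[[0,-0.006,0,0,0,0,1],[0,-0.008,0,0,0,0,1],[0,-0.003,0,0,0,0,1],[-0.0005,0.001,0,0,0,0,1],[-0.0005,0.003,0,0,0,0,1]]' >/dev/null; python3 g.py &&
python3 -m inch '[[0,-0.006,0,0,0,0,1],[0,-0.008,0,0,0,0,1],[0,-0.003,0,0,0,0,1],[-0.0005,0.001,0,0,0,0,1],[-0.0005,0.003,0,0,0,0,1]]' >/dev/null && python3 g.py
python3 - <<'E'
from h import *
snap('side','side5');b=cv2.imread('pics/side5.png')[190:330,190:370]
cv2.imwrite('pics/s5.png',cv2.resize(b,None,fx=4,fy=4,interpolation=2))
E
```

```text
push 2.0 [0.488  0.0845 0.023 ] 9.07
push 0.8 [0.4889 0.0874 0.023 ] 9.48
```

View pics/s5.png

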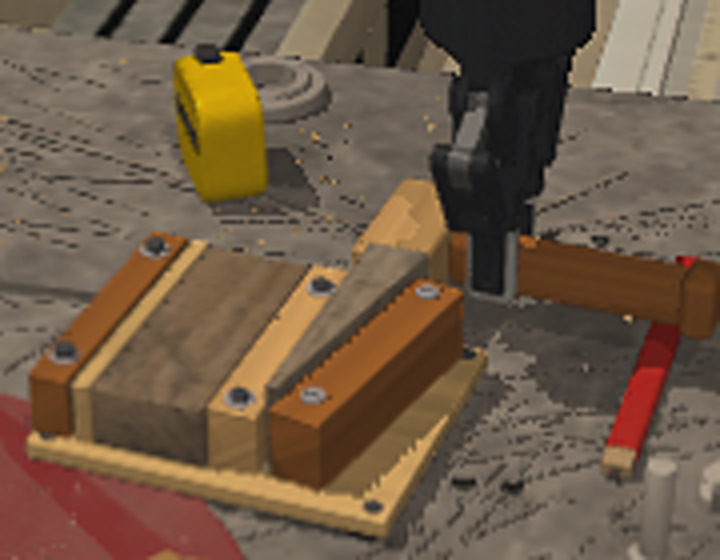

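```bash
python3 -m inch '[[0,-0.006,0,0,0,0,1],[0,-0.008,0,0,0,0,1],[0,-0.003,0,0,0,0,1],[0,0.001,0,0,0,0,1],[0,0.003,0,0,0,0,1]]' >/dev/null; python3 g.py &&
python3 -m inch '[[0,-0.006,0,0,0,0,1],[0,-0.008,0,0,0,0,1],[0,-0.003,0,0,0,0,1],[0,0.001,0,0,0,0,1],[0,0.003,0,0,0,0,1]]' >/dev/null && python3 g.py
```

```text
push 4.2 [0.4893 0.0903 0.023 ] 9.95
push 5.2 [0.4897 0.0932 0.023 ] 10.37
```

```bash
python3 -m inch '[[0,0,0,0,0,0,1]]' >/dev/null; python3 g.py; python3 -m inch '[[0,-0.006,0,0,0,0,1],[0,-0.008,0,0,0,0,1],[0,-0.004,0,0,0,0,1],[0,-0.001,0,0,0,0,1],[0,0.001,0,0,0,0,1]]' >/dev/null; python3 g.py; python3 -m inch '[[0,0,0,0,0,0,1]]' >/dev/null;python3 g.py
```

```text
push 1.2 [0.4896 0.0932 0.023 ] 10.45
push 9.9 [0.4896 0.0939 0.023 ] 10.87
push 3.8 [0.4897 0.0939 0.023 ] 10.95
```

```bash
python3 -m inch '[[0,-0.006,0,0,0,0,1],[0,-0.008,0,0,0,0,1],[0,-0.004,0,0,0,0,1],[0,-0.001,0,0,0,0,1],[0,0.0005,0,0,0,0,1],[0,0.001,0,0,0,0,1]]' >/dev/null; python3 g.py; python3 -m inch '[[0,0,0,0,0,0,1]]' >/dev/null;python3 g.py
```

```text
push 10.3 [0.4896 0.0942 0.023 ] 11.45
push 7.4 [0.4896 0.0942 0.023 ] 11.53
```

```bash
python3 -m inch '[[0,-0.006,0,0,0,0,1],[0,-0.008,0,0,0,0,1],[0,-0.004,0,0,0,0,1],[0,-0.001,0,0,0,0,1],[0,0,0,0,0,0,1],[0,0.0005,0,0,0,0,1],[0,0.001,0,0,0,0,1]]' >/dev/null; python3 g.py; python3 -m inch '[[0,0,0,0,0,0,1]]' >/dev/null;python3 g.py;  python3 -m inch '[[0,0.0003,0,0,0,0,1],[0,0.0005,0,0,0,0,1]]' >/dev/null;python3 g.py
```

```text
push 13.5 [0.4897 0.0947 0.023 ] 12.12
push 11.6 [0.4897 0.0947 0.023 ] 12.2
push 14.7 [0.4897 0.0949 0.023 ] 12.37
```

```bash
python3 -m inch '[[0,-0.006,0,0,0,0,1],[0,-0.008,0,0,0,0,1],[0,-0.004,0,0,0,0,1],[0,-0.001,0,0,0,0,1],[0,0,0,0,0,0,1],[0,0.0003,0,0,0,0,1],[0,0.0005,0,0,0,0,1]]' >/dev/null; python3 g.py; python3 -m inch '[[0,0.0001,0,0,0,0,1]]' >/dev/null;python3 g.py
```

```text
push 15.2 [0.4898 0.0954 0.023 ] 12.95
push 15.7 [0.4897 0.0955 0.023 ] 13.03
```

```bash
python3 -m inch '[[0,-0.01,0,0,0,0,1],[0,-0.035,0,0,0,0,1],[0,-0.07,0,0,0,0,1],[0,-0.1,0,0,0,0,1],[0,-0.13,0,0,0,0,1],[0,-0.155,0,0,0,0,1],[0,-0.17,0,0,0,0,1],[0,-0.17,0,0,0,0,1],[0,-0.17,0,0,0,0,1]]'; python3 look.py 6; python3 to.py .5 -.09 .006 172
python3 - <<'E'
from h import *
snap('side','side6');a=cv2.imread('pics/side6.png')[180:330,190:390];b=cv2.imread('pics/top6.png')[150:310,220:370]
cv2.imwrite('pics/s6.png',np.hstack([cv2.resize(a,(400,400),interpolation=2),cv2.resize(b,(400,400),interpolation=2)]))
E
```

```text
time: 13.78
ee_pos: [0.4664, -0.0715, 0.023]
tcp_rot: [180.0, 0.0, 171.9]
wrist_force: [-0.7, 0.9, -1.8]
opening: 0.0179
13.8333 [ 0.4665 -0.0709  0.023 ] [ 0.5  0.8 -2.3]
shift [-0.0358 -0.0143  0.017 ] turn [ 0.0007  0.0002 -0.0006] q [ -8.7  -4.5 -22.5  71.9   0.   -0.6] F [ 0.5  0.8 -2.3]
```

View pics/s6.png

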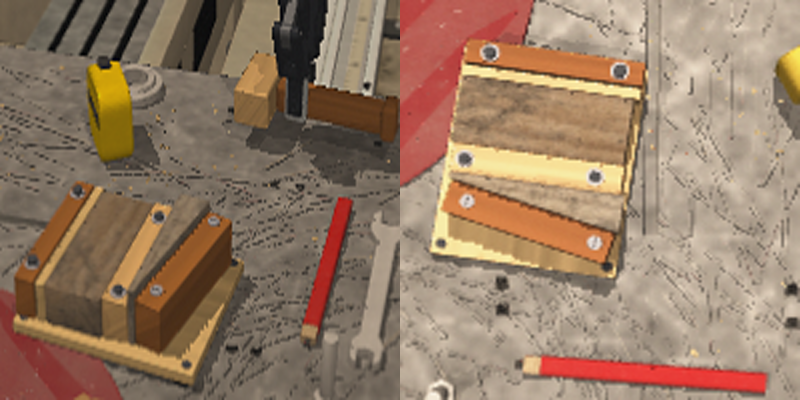

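```bash
python3 -m inch '[[-0.015,-0.007,0,0,0,0,1],[-0.03,-0.014,0.002,0,0,0,1],[-0.036,-0.018,0.008,0,0,0,1],[-0.036,-0.018,0.013,0,0,0,1],[-0.036,-0.018,0.016,0,0,0,1],[-0.036,-0.018,0.0175,0,0,0,1],[-0.036,-0.018,0.018,0,0,0,1],[-0.036,-0.018,0.018,0,0,0,1]]'
python3 - <<'E'
from h import *
snap('side','side7'); d=cv2.imread('pics/side7.png')[180:260,250:390]; cv2.imwrite('pics/s7.png',cv2.resize(d,None,fx=4,fy=4,interpolation=2))
E
```

```text
time: 14.55
ee_pos: [0.499, -0.0937, 0.0048]
tcp_rot: [180.0, -0.0, 172.0]
wrist_force: [-0.3, 0.5, -2.3]
opening: 0.0179
```

View pics/s7.png

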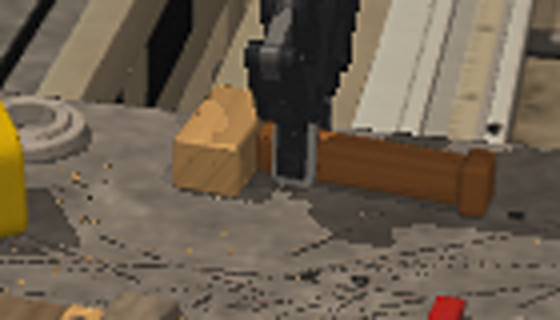

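```bash
python3 -m inch '[[0,0,0.0005,0,0,0,1],[0,0,0.001,0,0,0,1],[0,0,0.001,0,0,0,1]]'; python3 -m inch '[[0,0,0.0008,0,0,0,0.6],[0,0,0.0008,0,0,0,0.4],[0,0,0.0008,0,0,0,0.2],[0,0,0.0008,0,0,0,0],[0,0,0,0,0,0,0],[0,0,-0.02,0,0,0,0],[0,0,-0.05,0,0,0,0],[0,0,-0.09,0,0,0,0],[0,0,-0.13,0,0,0,0],[0,0,-0.16,0,0,0,0]]'; python3 -m inch '[[0.03,-0.02,-0.02,0,0,0,0],[0.06,-0.05,-0.03,0,0,0,0],[0.09,-0.08,-0.03,0,0,0,0],[0.12,-0.11,-0.03,0,0,0,0],[0.13,-0.13,-0.03,0,0,0,0],[0.13,-0.13,-0.03,0,0,0,0],[0.13,-0.13,-0.03,0,0,0,0]]'
python3 - <<'E'
from h import *
snap('side','side8');snap('top','top8');a=cv2.imread('pics/side8.png')[180:330,190:390];b=cv2.imread('pics/top8.png')[150:350,150:470]
cv2.imwrite('pics/s8.png',np.hstack([cv2.resize(a,(320,400),interpolation=2),cv2.resize(b,(480,300+100),interpolation=2)]))
E
```

```text
time: 14.85
ee_pos: [0.4995, -0.0941, 0.0041]
tcp_rot: [180.0, 0.0, 172.0]
wrist_force: [-0.1, -0.3, -2.2]
opening: 0.0178
time: 15.68
ee_pos: [0.4998, -0.0942, 0.1674]
tcp_rot: [-180.0, 0.1, 172.0]
wrist_force: [-0.1, 0.1, 0.7]
opening: 0.0855
time: 16.27
ee_pos: [0.3521, -0.2055, 0.1944]
tcp_rot: [-180.0, 0.1, 171.8]
wrist_force: [0.3, 0.6, 0.2]
opening: 0.0855
```

View pics/s8.png

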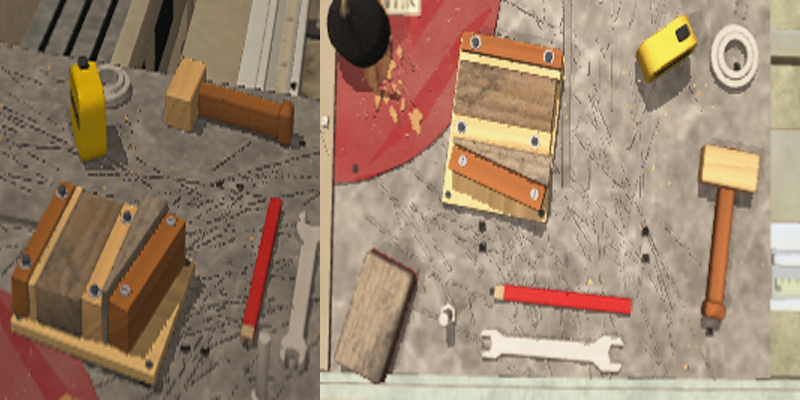

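The mallet lies flat at right (head about (730,170), handle to (712,310)). The wedge is in, with its butt near the board edge at about (555,170). The bystanders haven't moved and the gripper is clear.

```bash
python3 -c "
from workcell import order; print(order.job_done())"
```

```text
the job is handed in; nothing more can be done
None
```

The wedge is driven in and looks tight, the mallet is back on the bench, and the job is handed in at about 16 s of the 48 s allowed.

- **First tap:** I gripped the mallet by its handle and gave one light tap that advanced the wedge about 5.5 mm. I then drew the mallet back about 85 mm; the wedge was still loose.
- **Further taps:** Light taps of about 1 to 4 mm followed, at about 1 to 5 N while the wedge slid. After roughly 40 mm in total the push rose to 10 N and then 15 N.
- **Tight:** I stopped at a steady push of 15.7 N, inside the 12 to 18 N range. The highest push I read was 15.7 N, but force is only reported at the end of each call, so brief peaks within a tap were not seen.
- **Not fully settled:** On the last two taps the tool still moved about 0.6 mm at much the same force. I put this down to play in the grip, but I did not check it separately.
- **Last pictures:** The jaw is against the block and the wedge's thick end is roughly level with the board's edge. The mallet lies flat about where it started, clear of the jig. The bystanders look unmoved and the gripper, which did not touch the wedge, is open and away from everything.
- **Mallet release:** The wrist still read about 2 N of mallet weight just before I opened the fingers, so the mallet may have dropped up to about a millimetre.

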